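# Bring up the next pipe cap and hold the drill jig open

### The job

Get the drilling jig ready for your workmate to swap caps: first slide the loose undrilled pipe cap (the one lying closed face up on the bench) across the bench, without lifting or tipping it, until it rests against the nearer side of the jig's base board, level with the drill bush. Then raise the jig's hinged leaf by about 60 degrees from shut and finish while still holding it there with the gripper: it falls shut if let go, so do not let it drop, and leave the cap in the jig and everything else on the bench where it is.

Things in the scene. Friction and masses are not known exactly. Their poses are not given: they have to be found in the camera images.
- blank_cap: the undrilled pipe cap to slide: grey plastic, 110 mm across, 45 mm high, about 0.15 kg, skirt down, flat closed face up, too wide for the gripper. The only loose cap on the bench lying closed face up; starts left or right of the jig. Origin at the centre of its underside, z up
- jig: leaf drill jig screwed to the bench: dark wooden base board 220 (x) x 200 (y) x 18 mm; its sides are at y = +-100 mm. Origin under the board's centre, right below the bush of the shut leaf; x points from the leaf's handle to its hinge (away from the robot), y left, z up. A cap touching a side of the board, level with the bush, has its centre at x = 0, y = +-155 mm
- leaf (a joint): angle of the jig's hinged leaf, rad: 0 shut (level), grows as its handle end rises; 60 degrees is 1.047. Swings freely to 1.9, falls shut from below about 1.5. Aluminium plate 120 mm wide, 8 mm thick with a steel drill bush, about 0.5 kg, its front edge 165 mm from the hinge line; 2 to 3 N at the handle lift it
- leaf_handle (a point): middle of the leaf's bow handle: round steel bar 10 mm thick, 104 mm long, along the jig's y, 42 mm in front of the leaf's front edge (37 mm free gap), held at both ends by 10 mm rods. 207 mm from the hinge line; 70 mm above the bench when shut, like the hinge line. It can turn between pads that close along the jig's x
- leaf_hinge (a point): middle of the leaf's hinge line, 94 mm behind the jig's origin along its x and 70 mm above the bench; the hinge line runs along the jig's y
- jig_cap: the drilled cap sitting in the jig between the pins under the leaf, same size as the loose one; its underside is 18 mm above the bench, its face 63 mm, 3 mm below the shut leaf; origin at the centre of its underside. To be left there
- jig_nest (a point): the middle of the jig's nest, on the base board's top, 18 mm above the bench; the origin of the cap in the jig belongs here
- done_cap_a: a finished pipe cap lying open side up: grey plastic cup, 110 mm across, 45 mm high, 4 mm wall, hole in its floor; origin at the centre of its underside; bystander
- done_cap_b: another finished cap, the same, open side up; origin at the centre of its underside; bystander
- discs: stack of thin white plastic discs, about 95 mm across, 22 mm high; origin at the centre of its underside; bystander
- drill: cordless drill standing on its battery, about 215 mm high; origin at the underside; bystander
- bit_case: drill-bit case, opened, 75 x 120 mm, its lid standing up 125 mm high; origin at the underside; bystander
- screwdriver: screwdriver lying on the bench, about 200 mm long and 30 mm high; bystander
- pipe_offcut: short piece of grey pipe standing on end, open through, 110 mm across, 90 mm high; origin at the centre of its underside; bystander
Things that resemble listed ones, but are neither listed nor needed, are in the scene too. Leave any green or yellow look-alike of the blank_cap alone.

How it is judged:
By the outcome, as a careful person would: the job done as asked, in the order asked, and still so for the second after the job is handed in, while the arm keeps its last pose, push and grip.
It also fails if it takes over 54 s, if anything falls off the work surface, if the arm or the gripper's body presses on something with over 40 N, if the wrist force passes 120 N, or if a joint passes its speed limit or range.

### The arm

A 7-joint arm with a two-finger parallel gripper is mounted at the origin on the work surface. World frame = base frame: x ahead of the robot, y to its left, z up, the work surface at z = 0. Lengths are in m, angles in rad, forces in N, time in s.
With the tool pointing down it reaches from about 0.4 to 0.85 m from the base axis. Payload 10.4 kg.
Tool frame: the origin (TCP) lies midway between the tips of the shut fingers; the grasp point (between the pads) lies r.grip_point_offset behind it (r.grip_point_offset is the distance from the TCP to the grasp point, in m); z points along the fingers, y is the line along which they close (so a half turn about z gives the same grasp; the last joint's range is limited). The gripper opens to 87 mm and grips with 3 to 60 N. Pads are 19 mm wide; open, the fingers measure 117 mm over their backs; the gripper's body (75 mm by 190 mm) begins 51 mm behind the grasp point.
Start: joints at [-1.152, 0.332, -0.065, 1.46, 0.022, 1.35, -0.088], TCP at [0.267, 0.565, 0.223] pointing down, gripper open.
Joint ranges: [-2.6, 2.6], [-0.5, 2.12], [-1.47, 1.34], [0.16, 2.42], [-1.27, 4.41], [0.06, 2.06], [-2.6, 2.6]. Speed limits (rad/s): [2.22, 2.22, 2.79, 2.79, 3.14, 3.14, 3.14].

### API

Orientations are given as a unit quaternion [x, y, z, w].
In Python, from bench import r gives the robot as it stands.
- The arm moves only by the tool play_rows, never from a script. Its arguments are lists of equal length, an entry for each row: "claw": the closure, from 0 (fully open) to 1 (shut); "delta_pos": the shift along the tool's x, y, z scaled (see below), a list of three; "delta_rot": the turn, a rotation vector about the tool's x, y, z scaled (see below), a list of three. A call has 1 to 8 rows; each row shifts and turns the commanded pose from where the row before left it, along the tool's axes as they then stand; what a row does not reach is not made up. The controller multiplies each number of a shift by 200 mm and each number of a turn by pi rad. A row lasts 1/10 s, in which the tool goes at most 50 mm and 8.59 degrees, less where a joint would pass 70% of its speed; a pose out of reach is approached as far as the arm can. A call with a number of a shift or a turn outside -1 to 1 is refused whole. A call with a gripper value outside its range is refused whole. The fingers move at their own pace and stop on an object; "squeeze" is the grip in N (left out, the last holds). Time passes only in rows, so rows that do not move let the fingers close. It gives the time, the measured TCP pose, the force, the opening and the grip force at its end, in the units of the state.
- r.read_state(): the state, without advancing time (a new reading comes with each control period).
- r.camera(name): name is "side" or "top"; returns a dict with "pixels" (480x640x3 uint8, red, green, blue), "camera_matrix" (3x3 intrinsics, pixels), "cam_to_world" (4x4, takes a point from camera to world coordinates). Camera axes: x right, y up, looking along -z (the intrinsics and any distortion apply to the point x, -y, -z); pixel columns grow to the right and rows downward; lengths in m; the calibration is good to about 2 mm. A picture is of the moment at which its call begins. There is no depth.
- r.close_job(): hands the job in; it is judged then, once.
The state is a dict: "time": time; "joint_positions": joint angles; "joint_vel": joint speeds; "joint_torque": joint torques, N m; "ee_pos": TCP position; "eef_rot": TCP orientation; "ft_force": force on the tool from outside, world axes, zero at the start; "torque": the same for the moment, N m; "width": finger opening in m; "grip_force": force on a finger pad.
Only numpy, scipy, OpenCV 4.12 (cv2) and the standard library are available. Lean on these libraries where they do the work, as an engineer would, in place of code of your own. Each camera call takes 0.05 s, during which the arm holds its last target. There are 200 camera calls.

## Working session

There is one attempt and no reset: what is moved stays moved. The work goes in short steps, Python scripts to look and compute and a tool call to move; the robot and the scene stay as the last step left them, time stands still between calls to the robot, and variables do not carry over. Pictures are saved under pics/ and viewed, at most 10 in all, crops included, and the job is handed in when it is done.

Besides the shell and the picture viewer there is one more tool, called after "Emit:" as name(argument=value, ...) on one line, values as JSON. play_rows: Moves the arm, as the interface text tells. Shifts and turns lie within -1 to 1; 1 stands for 200 mm of shift or pi rad of turn. Its arguments: {"type":"object","properties":{"claw":{"type":"array"},"delta_pos":{"type":"array"},"delta_rot":{"type":"array"},"squeeze":{"type":"number"}},"required":["claw","delta_pos","delta_rot"]}

```bash
ls; mkdir -p pics; python3 - <<'E'
from bench import r
import cv2,numpy as np
for n in ("top","side"):
    c=r.camera(n); cv2.imwrite(f"pics/{n}0.png",c["pixels"][:,:,::-1]); np.savez(f"{n}.npz",K=c["camera_matrix"],T=c["cam_to_world"]);print(n,c["camera_matrix"].round(1).tolist(),c["cam_to_world"].round(3).tolist(),[k for k in c])
s=r.read_state();print({k:np.round(v,3).tolist() for k,v in s.items()},r.grip_point_offset)
E
```

```text
pics
top [[453.0, 0.0, 315.6], [0.0, 453.0, 238.6], [0.0, 0.0, 1.0]] [[-0.025, 0.984, -0.177, 0.27], [-0.999, -0.032, -0.034, 0.02], [-0.039, 0.176, 0.984, 1.193], [0.0, 0.0, 0.0, 1.0]] ['pixels', 'camera_matrix', 'cam_to_world']
side [[449.7, 0.0, 318.1], [0.0, 449.7, 233.9], [0.0, 0.0, 1.0]] [[0.972, 0.166, -0.169, 0.29], [-0.237, 0.657, -0.716, -0.697], [-0.007, 0.736, 0.677, 0.802], [0.0, 0.0, 0.0, 1.0]] ['pixels', 'camera_matrix', 'cam_to_world']
{'time': 0.1, 'joint_positions': [-1.152, 0.333, -0.065, 1.461, 0.022, 1.35, -0.088], 'joint_vel': [0.0, -0.002, -0.001, -0.001, -0.0, -0.0, -0.001], 'joint_torque': [0.002, -62.455, 0.025, -39.071, -0.062, 0.037, 0.0], 'ee_pos': [0.267, 0.565, 0.222], 'eef_rot': [0.219, 0.976, -0.001, -0.0], 'ft_force': [-0.142, -0.755, 0.135], 'torque': [-0.024, 0.031, 0.012], 'grip_force': 0.0, 'width': 0.087} 0.0187
```

View pics/top0.png

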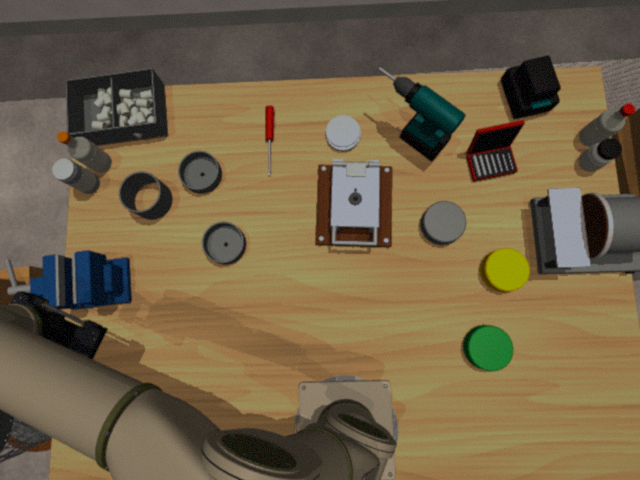

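View pics/side0.png

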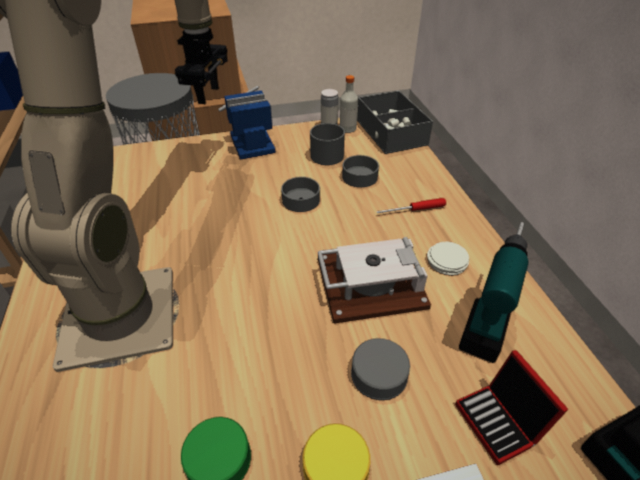

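The top view shows the blank cap at about (444,222), right of the jig. The jig's board is around (355,206), its handle bar at about (354,241) and its hinge at about (356,165). The side view has the cap at about (380,367), and the handle bar runs from (322,252) to (332,290).

```bash
cat > h.py <<'E'
import cv2,numpy as np
C={n:np.load(f"{n}.npz") for n in("top","side")}
def ray(n,p):
    K,T=C[n]["K"],C[n]["T"]; d=np.linalg.inv(K)@[p[0],p[1],1]; return T[:3,3],T[:3,:3]@(d*[1,-1,-1])
def plane(n,p,z):
    o,d=ray(n,p); return o+d*(z-o[2])/d[2]
def tri(a,b):
    (o1,d1),(o2,d2)=ray("top",a),ray("side",b); s=np.linalg.lstsq(np.c_[d1,-d2],o2-o1,rcond=None)[0]
    p,q=o1+d1*s[0],o2+d2*s[1]; return (p+q)/2,np.linalg.norm(p-q)
def proj(n,P):
    K,T=C[n]["K"],C[n]["T"]; c=(T[:3,:3].T@(np.asarray(P)-T[:3,3]))*[1,-1,-1]; c=K@c; return c[:2]/c[2]
E
python3 - <<'E'
from h import *
out=[]
for n,(x0,y0,x1,y1),(bx0,by0,bx1,by1) in (("top",(410,190,480,255),(300,150,405,260)),("side",(340,330,420,405),(305,225,440,325))):
    im=cv2.imread(f"pics/{n}0.png"); hsv=cv2.cvtColor(im,cv2.COLOR_BGR2HSV)
    m=np.zeros(im.shape[:2],np.uint8); m[y0:y1,x0:x1]=(hsv[y0:y1,x0:x1,1]<60)*255
    c=max(cv2.findContours(m,0,1)[0],key=cv2.contourArea); print(n,"cap",cv2.fitEllipse(c),cv2.boundingRect(c))
    W=np.array([plane(n,p[0],.045)[:2] for p in c],np.float32); print(" face circle",cv2.minEnclosingCircle(W))
    b=np.zeros_like(m); h=hsv[by0:by1,bx0:bx1]; b[by0:by1,bx0:bx1]=(((h[...,0]<12)|(h[...,0]>172))&(h[...,1]>100)&(h[...,2]<130))*255
    b=cv2.morphologyEx(b,cv2.MORPH_OPEN,np.ones((3,3)))
    c=cv2.convexHull(max(cv2.findContours(b,0,1)[0],key=cv2.contourArea)); q=cv2.approxPolyDP(c,4,True)[:,0]
    print(" board",[(p.tolist(),plane(n,p,.018).round(3)[:2].tolist()) for p in q])
    s=300/110 if n=="side" else 3
    cr=im[by0-10:by1+10,bx0-10:bx1+10]; out.append(cv2.resize(cr,(390,390*cr.shape[0]//cr.shape[1])))
hh=max(o.shape[0] for o in out); cv2.imwrite("pics/crop.png",np.hstack([cv2.copyMakeBorder(o,0,hh-o.shape[0],0,0,0) for o in out])); print([o.shape for o in out])
E
```

```text
top cap ((443.10968017578125, 222.42117309570312), (41.332645416259766, 44.28067398071289), 62.13764190673828) (421, 201, 45, 44)
 face circle ((0.5093986392021179, -0.26631590723991394), 0.058832380920648575)
 board [([328, 169], [0.672, 0.023]), ([322, 173], [0.662, 0.039])]
side cap ((379.8715515136719, 368.6108703613281), (57.11045837402344, 60.832000732421875), 166.58204650878906) (352, 339, 58, 61)
 face circle ((0.5044023990631104, -0.2838057279586792), 0.06399926543235779)
 board [([429, 302], [0.671, -0.143]), ([428, 308], [0.662, -0.158]), ([334, 321], [0.455, -0.142]), ([326, 289], [0.46, -0.052]), ([410, 280], [0.655, -0.073])]
[(405, 390, 3), (301, 390, 3)]
```

View pics/crop.png

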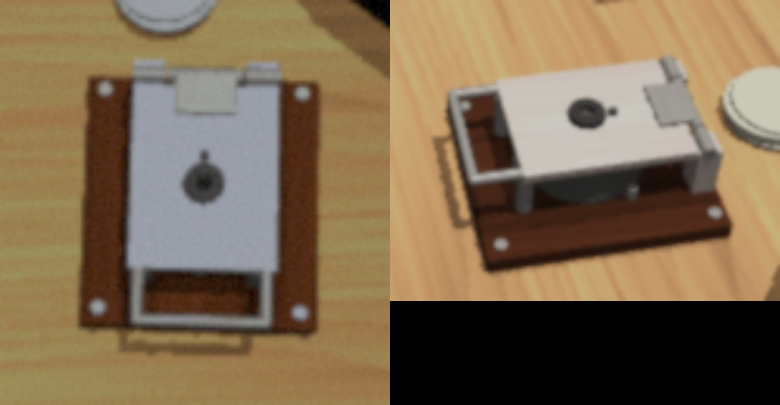

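The crop shows the board corners, the bush, the hinge and the handle bar clearly. The bar runs from (333.6,242.6) to (376.5,243.2) in the top view, and from (319.6,251.2) to (329.2,286.5) in the side view.

```bash
python3 - <<'E'
from h import *
cor=[(318.8,164.7),(392.2,166.9),(391.3,246.1),(316,244.8)]
P=np.array([plane("top",p,.018) for p in cor]); print("board",P.round(3)[:,:2].tolist(),"ctr",P.mean(0).round(4)); 
print("sizes",[np.linalg.norm(P[i]-P[(i+1)%4]).round(3) for i in range(4)])
ax=(P[0]+P[1]-P[2]-P[3])/2; ay=(P[0]+P[3]-P[1]-P[2])/2; print("yaw",np.degrees([np.arctan2(ax[1],ax[0]),np.arctan2(-ay[0],ay[1])]))
# bush triangulated; screws
print("bush",tri((290+203/3.12,140+182/3.12),(295+195/2.516,215+112/2.516)))
for a,b in (((98,306),(75,105)),((300,312),(111,244)),((302,93),(324,213))): print("screw",tri((290+a[0]/3.12,140+a[1]/3.12),(295+b[0]/2.516,215+b[1]/2.516)))
for a,b in (((333.6,242.6),(319.6,251.2)),((376.5,243.2),(329.2,286.5))): print("handle",tri(a,b))
for n,(x0,y0,x1,y1) in (("top",(410,190,480,255)),("side",(340,330,420,405))):
    im=cv2.imread(f"pics/{n}0.png"); g=cv2.cvtColor(im,cv2.COLOR_BGR2GRAY); hsv=cv2.cvtColor(im,cv2.COLOR_BGR2HSV)
    k=g[y0:y1,x0:x1][hsv[y0:y1,x0:x1,1]<60]; t,_=cv2.threshold(k.reshape(-1,1),0,255,cv2.THRESH_OTSU)
    m=np.zeros_like(g); m[y0:y1,x0:x1]=((hsv[y0:y1,x0:x1,1]<60)&(g[y0:y1,x0:x1]>t))*255
    c=max(cv2.findContours(m,0,1)[0],key=cv2.contourArea); c=cv2.convexHull(c)
    W=np.array([plane(n,p[0],.045)[:2] for p in c],np.float32); e=cv2.fitEllipse(c); print(n,t,e,"face",cv2.minEnclosingCircle(W)); globals()[n]=e[0]
print("cap face tri",tri(top,side))
E
```

```text
board [[0.686, 0.047], [0.672, -0.15], [0.456, -0.136], [0.465, 0.061]] ctr [ 0.5695 -0.0447  0.018 ]
sizes [np.float64(0.198), np.float64(0.216), np.float64(0.197), np.float64(0.221)]
yaw [-3.60701956 -3.44117289]
bush (array([ 0.57038969, -0.04348379,  0.07844416]), np.float64(0.00200414615034098))
screw (array([0.48231708, 0.04572965, 0.02069456]), np.float64(8.642822438994255e-05))
screw (array([ 0.47137516, -0.12332934,  0.0204822 ]), np.float64(0.0008095350065399225))
screw (array([ 0.66283054, -0.13520759,  0.01934025]), np.float64(0.0012784461386976414))
handle (array([0.46092775, 0.01431401, 0.07480785]), np.float64(0.0016787651450683291))
handle (array([ 0.45588004, -0.09253872,  0.07356283]), np.float64(0.0010750509437881036))
top 74.0 ((444.66082763671875, 221.02574157714844), (39.72835159301758, 41.992706298828125), 118.15695190429688) face ((0.5125905871391296, -0.2724668085575104), 0.053399961441755295)
side 71.0 ((380.92816162109375, 363.3374328613281), (48.701171875, 57.48567581176758), 110.94009399414062) face ((0.5103700160980225, -0.27428993582725525), 0.05381316691637039)
cap face tri (array([ 0.51222626, -0.27352583,  0.03914301]), np.float64(0.0022035649002915547))
```

```bash
cat > plan.py <<'E'
import numpy as np
from scipy.spatial.transform import Rotation as R
from bench import r
O=np.array([.570,-.044]); YAW=np.radians(-3.5); J=np.array([[np.cos(YAW),-np.sin(YAW)],[np.sin(YAW),np.cos(YAW)]])
def w(jx,jy,z): return np.r_[O+J@[jx,jy],z]
def plan(goal,n,dyaw=0.):
    """rows (units of the move) from the measured pose to goal, tool turning dyaw about its z"""
    s=r.read_state(); rot=R.from_quat(s["eef_rot"]); p=np.array(s["ee_pos"])
    st=(goal-p)/n; print("t",round(s["time"],2),"pos",p.round(4),"per row mm",(np.linalg.norm(st)*1e3).round(1))
    for i in range(n):
        print((rot.inv().apply(st)/.2).round(4).tolist(),round(np.radians(dyaw)/n/np.pi,4)); rot=rot*R.from_rotvec([0,0,np.radians(dyaw)/n])
E
python3 -c "
from plan import *
plan(np.array([.52,.30,.27]),8,68.2)
print(w(-.044,-.31,.2),w(0,-.155,0),w(-.113,0,.07))"
```

```text
t 0.1 pos [0.2671 0.5647 0.2219] per row mm 46.2
[-0.2136, -0.082, -0.03] 0.0474
[-0.2234, -0.0494, -0.03] 0.0474
[-0.2283, -0.0158, -0.03] 0.0474
[-0.2281, 0.0182, -0.03] 0.0474
[-0.2229, 0.0519, -0.03] 0.0474
[-0.2127, 0.0843, -0.03] 0.0474
[-0.1979, 0.1149, -0.03] 0.0474
[-0.1787, 0.143, -0.03] 0.0474
[ 0.50715702 -0.35073565  0.2       ] [ 0.56053748 -0.19871089  0.        ] [ 0.45721077 -0.03710152  0.07      ]
```

Emit:
play_rows(claw=[0,0,0,0,0,0,0,0], delta_pos=[[-0.214,-0.082,-0.03],[-0.223,-0.05,-0.03],[-0.228,-0.016,-0.03],[-0.228,0.018,-0.03],[-0.223,0.052,-0.03],[-0.213,0.084,-0.03],[-0.198,0.115,-0.03],[-0.179,0.143,-0.03]], delta_rot=[[0,0,0.047],[0,0,0.047],[0,0,0.047],[0,0,0.047],[0,0,0.047],[0,0,0.047],[0,0,0.047],[0,0,0.047]])

```text
time: 0.9
ee_pos: [0.5218, 0.2994, 0.2706]
eef_rot: [0.727, 0.686, -0.0, -0.0]
ft_force: [1.0, 0.0, -0.1]
width: 0.0871
grip_force: 0.0
```

```bash
python3 -c "
from plan import *
s=r.read_state();print(R.from_quat(s['eef_rot']).as_matrix().round(3).tolist(),np.round(s['joint_positions'],2),s['ft_force'])
plan(np.array([.52,-.02,.23]),7,0)"
```

```text
[[0.058, 0.998, -0.0], [0.998, -0.058, -0.0], [-0.0, -0.0, -1.0]] [-0.82  0.26  0.28  1.47 -0.07  1.43 -0.6 ] [ 1.01881624  0.02254338 -0.07546964]
t 0.9 pos [0.5218 0.2994 0.2706] per row mm 46.0
[-0.2278, 0.012, 0.029] 0.0
[-0.2278, 0.012, 0.029] 0.0
[-0.2278, 0.012, 0.029] 0.0
[-0.2278, 0.012, 0.029] 0.0
[-0.2278, 0.012, 0.029] 0.0
[-0.2278, 0.012, 0.029] 0.0
[-0.2278, 0.012, 0.029] 0.0
```

Emit:
play_rows(claw=[0,0,0,0,0,0,0,0], delta_pos=[[-0.23,0.01,0],[-0.23,0.01,0],[-0.23,0.01,0],[-0.23,0.01,0],[-0.23,0.01,0],[-0.23,0.01,0],[-0.23,0.01,0],[-0.23,0.01,0]], delta_rot=[[0,0,0],[0,0,0],[0,0,0],[0,0,0],[0,0,0],[0,0,0],[0,0,0],[0,0,0]])

```text
time: 1.7
ee_pos: [0.5172, -0.0691, 0.2704]
eef_rot: [0.725, 0.688, 0.0, -0.0]
ft_force: [0.8, 0.2, -0.1]
width: 0.0868
grip_force: 0.0
```

```bash
python3 -c "
from plan import *
from h import plane
print('yellow',(J.T@(plane('top',(507,269),.04)[:2]-O)).round(3),'case',[(J.T@(plane('top',p,.02)[:2]-O)).round(3).tolist() for p in ((471,180),(517,175))])
plan(w(-.045,-.302,.2),6,0)"
```

```text
yellow [-0.162 -0.386] case [[0.075, -0.308], [0.092, -0.429]]
t 1.7 pos [ 0.5172 -0.0691  0.2704] per row mm 47.1
[-0.2281, 0.0031, 0.0586] 0.0
[-0.2281, 0.0031, 0.0586] 0.0
[-0.2281, 0.0031, 0.0586] 0.0
[-0.2281, 0.0031, 0.0586] 0.0
[-0.2281, 0.0031, 0.0586] 0.0
[-0.2281, 0.0031, 0.0586] 0.0
```

Emit:
play_rows(claw=[0,0,0,0,0,0,0,0], delta_pos=[[-0.228,0.003,0],[-0.228,0.003,0],[-0.228,0.003,0.06],[-0.228,0.003,0.06],[-0.228,0.003,0.06],[-0.228,0.003,0.06],[0,0,0.2],[0,0,0.2]], delta_rot=[[0,0,0],[0,0,0],[0,0,0],[0,0,0],[0,0,0],[0,0,0],[0,0,0],[0,0,0]])

```text
time: 2.5
ee_pos: [0.5063, -0.3429, 0.1414]
eef_rot: [0.726, 0.687, -0.0, 0.001]
ft_force: [1.1, 0.9, -0.3]
width: 0.087
grip_force: 0.0
```

```bash
python3 -c "
from plan import *
s=r.read_state();print(J.T@(np.array(s['ee_pos'])[:2]-O),np.round(s['joint_positions'],2))
plan(w(-.045,-.302,.012),8,0)"
```

```text
[-0.04532018 -0.30220733] [-0.02  0.42  0.7   1.63 -0.29  1.19  0.68]
t 2.5 pos [ 0.5063 -0.3429  0.1414] per row mm 16.2
[0.0002, 0.0002, 0.0809] 0.0
[0.0002, 0.0002, 0.0809] 0.0
[0.0002, 0.0002, 0.0809] 0.0
[0.0002, 0.0002, 0.0809] 0.0
[0.0002, 0.0002, 0.0809] 0.0
[0.0002, 0.0002, 0.0809] 0.0
[0.0002, 0.0002, 0.0809] 0.0
[0.0002, 0.0002, 0.0809] 0.0
```

Emit:
play_rows(claw=[0,0,0,0,0,0,0,0], delta_pos=[[0,0,0.14],[0,0,0.14],[0,0,0.14],[0,0,0.1],[0,0,0.06],[0,0,0.04],[0,0,0.02],[0,0,0]], delta_rot=[[0,0,0],[0,0,0],[0,0,0],[0,0,0],[0,0,0],[0,0,0],[0,0,0],[0,0,0]])

```text
time: 3.3
ee_pos: [0.5072, -0.3408, 0.0147]
eef_rot: [0.725, 0.688, 0.0, 0.0]
ft_force: [0.6, -0.1, 0.2]
width: 0.0869
grip_force: 0.0
```

```bash
python3 - <<'E'
from plan import *
import cv2
s=r.read_state();print(J.T@(np.array(s['ee_pos'])[:2]-O),s['ft_force'])
a=r.camera('top')['pixels'][:,:,::-1];b=r.camera('side')['pixels'][:,:,::-1]
cv2.imwrite('pics/d.png',np.hstack([cv2.resize(a[120:300,300:540],None,fx=1.6,fy=1.6),cv2.resize(b[220:400,290:530],None,fx=1.6,fy=1.6)]))
E
```

```text
[-0.04454044 -0.30009226] [ 0.5855127  -0.14565574  0.15018684]
```

View pics/d.png

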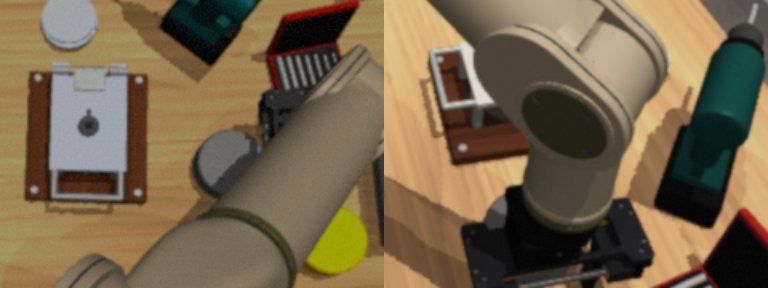

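Emit:
play_rows(claw=[0,0,0,0,0], delta_pos=[[0.04,0,0],[0.04,0,0],[0.03,0,0],[0.02,0,0],[0.02,0,0]], delta_rot=[[0,0,0],[0,0,0],[0,0,0],[0,0,0],[0,0,0]])

```text
time: 3.9
ee_pos: [0.5087, -0.3105, 0.0147]
eef_rot: [0.725, 0.688, -0.0, 0.0]
ft_force: [-0.1, -1.3, -0.4]
width: 0.0871
grip_force: 0.6
```

Emit:
play_rows(claw=[0,0,0,0,0,0,0,0], delta_pos=[[0.03,0.02,0],[0.03,0.02,0],[0.03,0.02,0],[0.03,0.02,0],[0.03,0.02,0],[0.03,0.02,0],[0.03,0.02,0],[0.03,0.02,0]], delta_rot=[[0,0,0],[0,0,0],[0,0,0],[0,0,0],[0,0,0],[0,0,0],[0,0,0],[0,0,0]])

```text
time: 4.7
ee_pos: [0.5434, -0.2641, 0.0145]
eef_rot: [0.725, 0.688, -0.0, -0.0]
ft_force: [-1.1, -2.2, 2.8]
width: 0.087
grip_force: 1.4
```

```bash
python3 - <<'E'
from plan import *
import cv2
s=r.read_state();print(J.T@(np.array(s['ee_pos'])[:2]-O),s['ft_force'])
a=r.camera('top')['pixels'][:,:,::-1];b=r.camera('side')['pixels'][:,:,::-1]
cv2.imwrite('pics/e.png',np.hstack([cv2.resize(a[120:300,300:540],None,fx=1.6,fy=1.6),cv2.resize(b[220:400,290:530],None,fx=1.6,fy=1.6)]))
E
```

```text
[-0.01310549 -0.22133161] [-1.11910704 -2.20171913  2.77058365]
```

View pics/e.png

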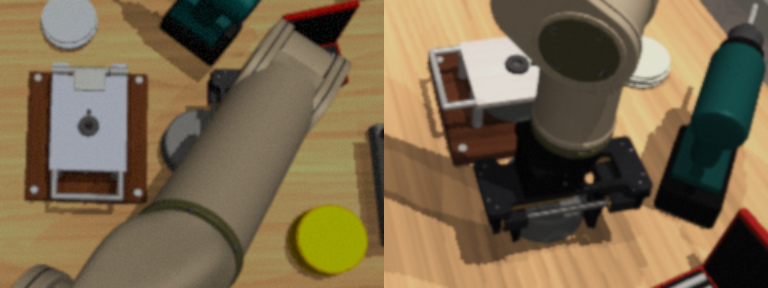

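The cap at crop (190,140) is cradled by the fingers and sliding, with about 23 mm left to the board.

Emit:
play_rows(claw=[0,0,0,0,0,0,0,0], delta_pos=[[0.018,0.012,0],[0.018,0.012,0],[0.018,0.012,0],[0.014,0.012,0],[0.014,0.012,0],[0.01,0.006,0],[0.008,0,0],[0.006,0,0]], delta_rot=[[0,0,0],[0,0,0],[0,0,0],[0,0,0],[0,0,0],[0,0,0],[0,0,0],[0,0,0]])

```text
time: 5.6
ee_pos: [0.5575, -0.2438, 0.0145]
eef_rot: [0.725, 0.688, 0.0, 0.0]
ft_force: [0.6, -1.1, -0.0]
width: 0.0871
grip_force: 0.5
```

Emit:
play_rows(claw=[0,0], delta_pos=[[0.005,0,0],[0.005,0,0]], delta_rot=[[0,0,0],[0,0,0]])

```text
time: 5.8
ee_pos: [0.5574, -0.242, 0.0145]
eef_rot: [0.725, 0.688, 0.0, -0.0]
ft_force: [0.1, -0.6, -0.6]
width: 0.0868
grip_force: 0.5
```

```bash
python3 - <<'E'
from plan import *
import cv2
s=r.read_state();print(J.T@(np.array(s['ee_pos'])[:2]-O),s['ft_force'])
a=r.camera('top')['pixels'][:,:,::-1];b=r.camera('side')['pixels'][:,:,::-1]
cv2.imwrite('pics/f_top.png',a)
E
```

```text
[-0.00048742 -0.19838962] [ 0.08962217 -0.57398533 -0.56739958]
```

Emit:
play_rows(claw=[0,0], delta_pos=[[0.005,0,0],[0.005,0,0]], delta_rot=[[0,0,0],[0,0,0]])

```text
time: 6.1
ee_pos: [0.5575, -0.2404, 0.0146]
eef_rot: [0.725, 0.688, -0.0, 0.0]
ft_force: [-0.6, -3.3, -1.4]
width: 0.0871
grip_force: 1.7
```

Emit:
play_rows(claw=[0,0], delta_pos=[[0.005,0,0],[0,0,0]], delta_rot=[[0,0,0],[0,0,0]])

```text
time: 6.3
ee_pos: [0.5575, -0.2402, 0.0148]
eef_rot: [0.726, 0.688, -0.0, 0.001]
ft_force: [-0.9, -4.6, -0.2]
width: 0.0872
grip_force: 2.2
```

Emit:
play_rows(claw=[0,0,0,0,0,0,0,0], delta_pos=[[-0.05,0,0],[-0.1,0,0],[-0.1,0,0],[-0.1,0,0],[0,0,-0.2],[0,0,-0.2],[0,0,-0.24],[0,0,-0.24]], delta_rot=[[0,0,0],[0,0,0],[0,0,0],[0,0,0],[0,0,0],[0,0,0],[0,0,0],[0,0,0]])

```text
time: 7.1
ee_pos: [0.5536, -0.3089, 0.1922]
eef_rot: [0.725, 0.688, 0.0, -0.0]
ft_force: [0.8, -0.9, 0.2]
width: 0.0869
grip_force: 0.0
```

Emit:
play_rows(claw=[0.65,0.65,0.65,0.65,0.65,0.65,0.65,0.65], delta_pos=[[0,-0.24,0],[0,-0.24,0],[0,-0.24,0],[0,-0.06,0],[0.24,0,0],[0.24,0,0],[0.24,0,0],[0.24,0,0]], delta_rot=[[0,0,0],[0,0,0],[0,0,0],[0,0,0],[0,0,0],[0,0,0],[0,0,0],[0,0,0]])

```text
time: 7.9
ee_pos: [0.408, -0.1073, 0.191]
eef_rot: [0.725, 0.688, 0.001, 0.0]
ft_force: [1.3, 0.8, -0.0]
width: 0.0339
grip_force: 0.0
```

```bash
python3 - <<'E'
from plan import *
import cv2
s=r.read_state();print(J.T@(np.array(s['ee_pos'])[:2]-O),s['ee_pos'],s['ft_force'],s['width'])
a=r.camera('top')['pixels'][:,:,::-1];b=r.camera('side')['pixels'][:,:,::-1]
cv2.imwrite('pics/g_top.png',a);cv2.imwrite('pics/g_side.png',b)
cv2.imwrite('pics/g.png',np.hstack([cv2.resize(a[120:300,300:540],None,fx=1.6,fy=1.6),cv2.resize(b[220:400,290:530],None,fx=1.6,fy=1.6)]))
E
```

```text
[-0.15785117 -0.07308619] [ 0.40798145 -0.10731329  0.19104972] [ 1.32052554  0.83454655 -0.0261121 ] 0.03392328199787851
```

View pics/g.png

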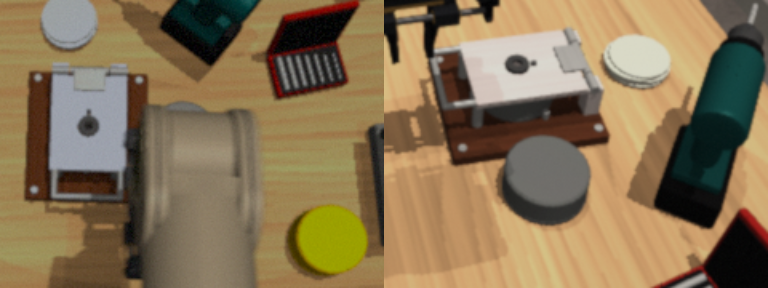

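In the side view the cap, at crop (546,178), sits right by the board's near side. Next I measure it.

```bash
python3 - <<'E'
from plan import *
from h import *
im=cv2.imread("pics/g_side.png"); g=cv2.cvtColor(im,cv2.COLOR_BGR2GRAY); hsv=cv2.cvtColor(im,cv2.COLOR_BGR2HSV)
x0,y0,x1,y1=350,300,425,365
k=(hsv[y0:y1,x0:x1,1]<60); t,_=cv2.threshold(g[y0:y1,x0:x1][k].reshape(-1,1),0,255,cv2.THRESH_OTSU)
m=np.zeros_like(g); m[y0:y1,x0:x1]=(k&(g[y0:y1,x0:x1]>t))*255
c=cv2.convexHull(max(cv2.findContours(m,0,1)[0],key=cv2.contourArea)); print(t,cv2.fitEllipse(c),cv2.boundingRect(c))
W=np.array([plane("side",p[0],.045)[:2] for p in c],np.float32); (q,R_)=cv2.minEnclosingCircle(W)
print("face",q,R_,"jig",J.T@(np.array(q)-O))
print("expected px",proj("side",w(0,-.155,.045)))
plan(w(-.113,0,.15),4)
E
```

```text
78.0 ((391.8223571777344, 326.30865478515625), (42.98835372924805, 53.30722427368164), 107.18860626220703) (366, 305, 53, 44)
face (0.5596947073936462, -0.1997670829296112) 0.05421898141503334 jig [-0.00077672 -0.15610567]
expected px [391.81732481 324.85603005]
t 8.0 pos [ 0.4085 -0.1034  0.1907] per row mm 22.9
[0.0853, 0.0571, 0.0511] 0.0
[0.0853, 0.0571, 0.0511] 0.0
[0.0853, 0.0571, 0.0511] 0.0
[0.0853, 0.0571, 0.0511] 0.0
```

Emit:
play_rows(claw=[0.65,0.65,0.65,0.65,0.65], delta_pos=[[0.1,0.07,0.05],[0.1,0.07,0.05],[0.08,0.06,0.05],[0.06,0.032,0.05],[0,0,0]], delta_rot=[[0,0,0],[0,0,0],[0,0,0],[0,0,0],[0,0,0]])

```text
time: 8.5
ee_pos: [0.4578, -0.0426, 0.1493]
eef_rot: [0.725, 0.689, -0.001, -0.001]
ft_force: [-0.6, -0.9, -0.0]
width: 0.0305
grip_force: 0.0
```

```bash
python3 - <<'E'
from plan import *
import cv2
from h import proj
b=r.camera('side')['pixels'][:,:,::-1];t=r.camera('top')['pixels'][:,:,::-1]
cv2.imwrite('pics/k.png',np.hstack([cv2.resize(t[160:300,280:440],None,fx=2.4,fy=2.4),cv2.resize(b[190:330,260:420],None,fx=2.4,fy=2.4)]))
s=r.read_state();print(s['width'],R.from_quat(s['eef_rot']).as_matrix().round(3).tolist());plan(np.array([.458,-.038,.053]),8)
E
```

```text
0.03075209642062616 [[0.053, 0.999, -0.001], [0.999, -0.053, -0.0], [-0.0, -0.001, -1.0]]
t 8.6 pos [ 0.4577 -0.0444  0.1505] per row mm 12.2
[0.004, 0.0, 0.0609] 0.0
[0.004, 0.0, 0.0609] 0.0
[0.004, 0.0, 0.0609] 0.0
[0.004, 0.0, 0.0609] 0.0
[0.004, 0.0, 0.0609] 0.0
[0.004, 0.0, 0.0609] 0.0
[0.004, 0.0, 0.0609] 0.0
[0.004, 0.0, 0.0609] 0.0
```

View pics/k.png

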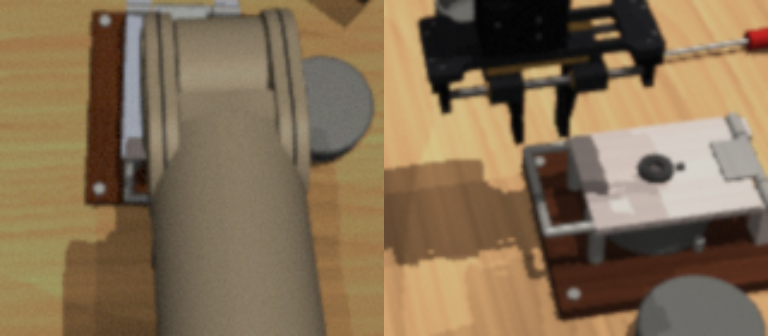

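The open fingers, with tips at crop (518,140) and (563,133), are above the handle bar, one on each side in x. Next I lower them.

Emit:
play_rows(claw=[0.65,0.65,0.65,0.65,0.65,0.65,0.65,0.65], delta_pos=[[0.01,0,0.08],[0.01,0,0.1],[0.01,0,0.1],[0,0,0.08],[0,0,0.06],[0,0,0.04],[0,0,0.025],[0,0,0]], delta_rot=[[0,0,0],[0,0,0],[0,0,0],[0,0,0],[0,0,0],[0,0,0],[0,0,0],[0,0,0]])

```text
time: 9.4
ee_pos: [0.4583, -0.0378, 0.0534]
eef_rot: [0.725, 0.688, -0.0, -0.0]
ft_force: [0.1, -0.4, 0.8]
width: 0.0305
grip_force: 0.0
```

```bash
python3 - <<'E'
from plan import *
import cv2
b=r.camera('side')['pixels'][:,:,::-1]
cv2.imwrite('pics/l.png',cv2.resize(b[190:330,260:440],None,fx=3,fy=3))
s=r.read_state();print(s['ee_pos'],s['ft_force'],s['width'])
E
```

```text
[ 0.45858081 -0.03777306  0.05378362] [-0.49493222  0.2366733  -0.28723197] 0.030364075759145195
```

View pics/l.png

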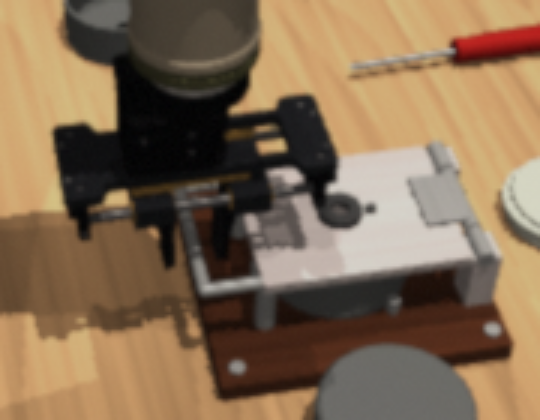

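One finger (165,260) is in front of the bar and the other (222,250) is in the gap. Next I grip.

Emit:
play_rows(claw=[1,1,1,1,1], delta_pos=[[0,0,0],[0,0,0],[0,0,0],[0,0,0],[0,0,0]], delta_rot=[[0,0,0],[0,0,0],[0,0,0],[0,0,0],[0,0,0]], squeeze=25)

```text
time: 9.95
ee_pos: [0.4569, -0.0375, 0.0535]
eef_rot: [0.725, 0.688, -0.001, -0.001]
ft_force: [-8.7, 0.4, 10.2]
width: 0.0087
grip_force: 25.0
```

```bash
python3 - <<'E'
from plan import *
s=r.read_state();print(s['ee_pos'],s['ft_force'],s['width'],s['grip_force'])
h0=.207
a=np.radians([0,4,8,12,16,20,24,28,32,36,40,44,48,52,56,60])
x=.207*(1-np.cos(a));z=.207*np.sin(a)
print(np.c_[np.diff(x),-np.diff(z)].round(4)/.2)
E
```

```text
[ 0.45693482 -0.03746028  0.05350939] [-8.69635694  0.42805954 10.15825665] 0.008651063290182582 24.998806715011597
[[ 0.0025 -0.072 ]
 [ 0.0075 -0.072 ]
 [ 0.0125 -0.071 ]
 [ 0.0175 -0.07  ]
 [ 0.0225 -0.0685]
 [ 0.027  -0.067 ]
 [ 0.0315 -0.065 ]
 [ 0.036  -0.0625]
 [ 0.0405 -0.06  ]
 [ 0.0445 -0.057 ]
 [ 0.0485 -0.0535]
 [ 0.052  -0.05  ]
 [ 0.0555 -0.0465]
 [ 0.0585 -0.0425]
 [ 0.0615 -0.0385]]
```

Emit:
play_rows(claw=[1,1,1,1,1], delta_pos=[[0,-0.003,-0.036],[0,0.003,-0.072],[0,0.01,-0.072],[0,0.015,-0.071],[0,0.02,-0.07]], delta_rot=[[0,0,0],[0,0,0],[0,0,0],[0,0,0],[0,0,0]])

```text
time: 10.45
ee_pos: [0.4668, -0.0381, 0.1183]
eef_rot: [0.725, 0.688, -0.0, -0.0]
ft_force: [1.3, -0.1, -3.5]
width: 0.0091
grip_force: 25.0
```

```bash
python3 - <<'E'
from plan import *
import cv2
s=r.read_state();print(s['ee_pos'],s['ft_force'],s['width'],s['grip_force'],J.T@(np.array(s['ee_pos'])[:2]-O))
b=r.camera('side')['pixels'][:,:,::-1]
cv2.imwrite('pics/m.png',cv2.resize(b[170:340,260:440],None,fx=3,fy=3))
E
```

```text
[ 0.46679822 -0.03809298  0.11833004] [ 1.33223893 -0.09878724 -3.49237946] 0.00912968237295885 25.01451551914215 [-0.1033699  -0.00040432]
```

View pics/m.png

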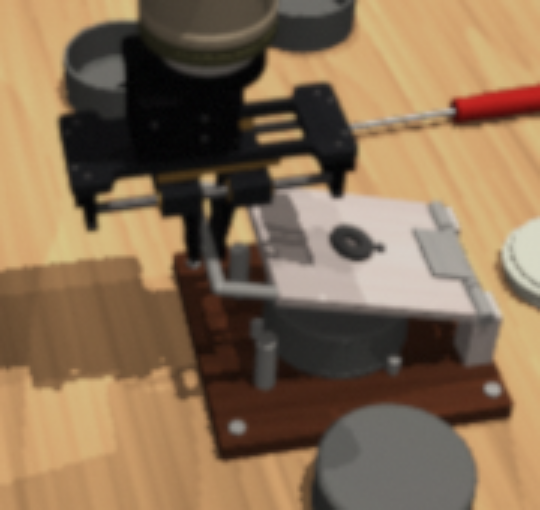

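The leaf is rising, with the bar held between the pads at crop (205,255), now at about 18°, and the load is only 3.5 N. I continue along the arc.

Emit:
play_rows(claw=[1,1,1,1,1,1,1,1], delta_pos=[[0,0.024,-0.064],[0,0.028,-0.063],[0,0.032,-0.061],[0,0.036,-0.058],[0,0.04,-0.056],[0,0.043,-0.053],[0,0.047,-0.05],[0,0.05,-0.047]], delta_rot=[[0,0,0],[0,0,0],[0,0,0],[0,0,0],[0,0,0],[0,0,0],[0,0,0],[0,0,0]])

```text
time: 11.3
ee_pos: [0.5244, -0.0417, 0.2101]
eef_rot: [0.726, 0.688, -0.002, -0.003]
ft_force: [-26.2, -0.5, 21.3]
width: 0.009
grip_force: 25.0
```

```bash
python3 - <<'E'
from plan import *
s=r.read_state();print(s['ee_pos'],s['ft_force'],s['width'],s['grip_force'],J.T@(np.array(s['ee_pos'])[:2]-O))
plan(w(-.0095,0,.2325),3)
E
```

```text
[ 0.52440826 -0.04170793  0.21008437] [-26.24641148  -0.53506312  21.26955379] 0.009026628981154878 24.969699382781982 [-0.04564663 -0.00049552]
t 11.3 pos [ 0.5244 -0.0417  0.2101] per row mm 14.2
[0.0004, 0.06, -0.0378] 0.0
[0.0004, 0.06, -0.0378] 0.0
[0.0004, 0.06, -0.0378] 0.0
```

Emit:
play_rows(claw=[1,1], delta_pos=[[0,-0.007,-0.007],[0,0,0]], delta_rot=[[0,0,0],[0,0,0]])

```text
time: 11.5
ee_pos: [0.5256, -0.0417, 0.2112]
eef_rot: [0.726, 0.688, -0.0, -0.0]
ft_force: [-10.6, -0.6, 8.8]
width: 0.0089
grip_force: 25.0
```

```bash
python3 - <<'E'
from plan import *
import cv2
s=r.read_state();print(s['ee_pos'],s['ft_force'],s['torque'],R.from_quat(s['eef_rot']).as_matrix().round(3).tolist(),s['width'],np.round(s['joint_positions'],2),J.T@(np.array(s['ee_pos'])[:2]-O))
a=r.camera('top')['pixels'][:,:,::-1];b=r.camera('side')['pixels'][:,:,::-1]
cv2.imwrite('pics/n.png',cv2.resize(b[130:330,260:440],None,fx=3,fy=3))
E
```

```text
[ 0.5255769  -0.04174969  0.21115419] [-10.60745895  -0.64739086   8.83170212] [-0.39257388  2.46822906 -0.07701016] [[0.053, 0.999, -0.001], [0.999, -0.053, -0.0], [-0.0, -0.001, -1.0]] 0.008937155197944307 [-0.45  0.12  0.49  1.76 -0.06  1.28 -0.01] [-0.04447762 -0.00046586]
```

View pics/n.png

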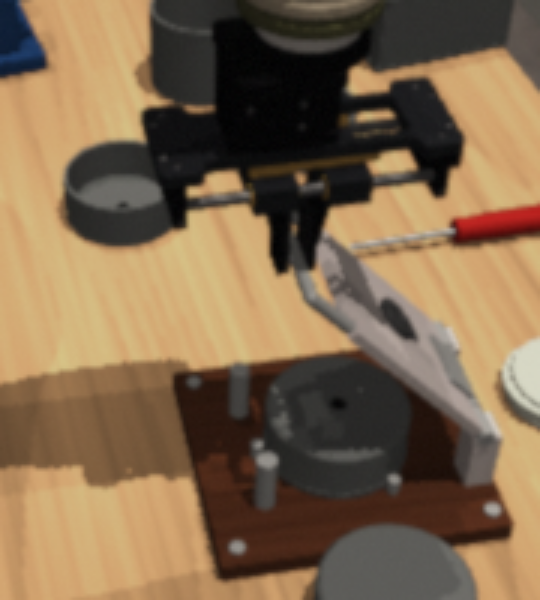

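The leaf is at about 49°, the bar is still gripped at crop (300,265), and the jig cap sits untouched in its nest. The remaining load acts along the leaf's radius, so I follow a slightly larger arc up to 60°.

Emit:
play_rows(claw=[1,1,1,1,1], delta_pos=[[0,0.04,-0.036],[0,0.042,-0.034],[0,0.043,-0.032],[0,0.045,-0.03],[0,0,0]], delta_rot=[[0,0,0],[0,0,0],[0,0,0],[0,0,0],[0,0,0]])

```text
time: 12.1
ee_pos: [0.5608, -0.044, 0.2376]
eef_rot: [0.726, 0.688, 0.0, 0.001]
ft_force: [-6.4, -1.4, 7.5]
width: 0.0089
grip_force: 25.0
```

```bash
python3 - <<'E'
from plan import *
import cv2
from h import *
s=r.read_state();print(s['ee_pos'],s['ft_force'],s['width'],s['grip_force'],J.T@(np.array(s['ee_pos'])[:2]-O))
q=J.T@(np.array(s['ee_pos'])[:2]-O);print('angle',np.degrees(np.arctan2(s['ee_pos'][2]-.0535,.094-q[0])),np.degrees(np.arccos((.094-q[0])/.207)))
b=r.camera('side')['pixels'][:,:,::-1];cv2.imwrite('pics/o.png',b)
# angle check: leaf's near-side front corner as predicted at 55,60,65 deg
for a in (55,60,65):
    c,sn=np.cos(np.radians(a)),np.sin(np.radians(a)); print(a,proj('side',w(.094-.165*c-.004*sn*-1*-1,-.06,.07+.165*sn+.004*c)).round(1))
hsv=cv2.cvtColor(b,cv2.COLOR_BGR2HSV); roi=hsv[185:300,340:440]; m=((roi[...,1]<45)&(roi[...,2]>95)).astype(np.uint8)
c=cv2.convexHull(max(cv2.findContours(m,0,1)[0],key=cv2.contourArea)); print((cv2.approxPolyDP(c,3,True)[:,0]+[340,185]).tolist())
E
```

```text
[ 0.56080304 -0.04397854  0.23764919] [-6.37915759 -1.38988982  7.53038102] 0.008904178612507554 25.00117152929306 [-0.00918112 -0.00054004]
angle 60.737538943860564 60.10186653430571
55 [384.1 235.4]
60 [390.4 231.8]
65 [397.  228.5]
[[379, 207], [392, 209], [425, 273], [422, 289], [416, 290]]
```

Emit:
play_rows(claw=[1,1,1,1,1], delta_pos=[[0,-0.002,-0.002],[0,0,0],[0,0,0],[0,0,0],[0,0,0]], delta_rot=[[0,0,0],[0,0,0],[0,0,0],[0,0,0],[0,0,0]])

```text
time: 12.65
ee_pos: [0.5592, -0.0439, 0.2369]
eef_rot: [0.726, 0.688, -0.0, 0.0]
ft_force: [-4.0, -4.1, 3.0]
width: 0.0091
grip_force: 25.0
```

```bash
python3 - <<'E'
from plan import *
from h import *
im=r.camera('side')['pixels'][:,:,::-1].copy(); g=cv2.cvtColor(im,cv2.COLOR_BGR2GRAY); hsv=cv2.cvtColor(im,cv2.COLOR_BGR2HSV)
x0,y0,x1,y1=350,300,425,365
m=np.zeros_like(g); m[y0:y1,x0:x1]=((hsv[y0:y1,x0:x1,1]<60)&(g[y0:y1,x0:x1]>78))*255
c=cv2.convexHull(max(cv2.findContours(m,0,1)[0],key=cv2.contourArea)); W=np.array([plane("side",p[0],.045)[:2] for p in c],np.float32); q,R_=cv2.minEnclosingCircle(W)
j=J.T@(np.array(q)-O); print(j,R_)
s=r.read_state(); p=J.T@(np.array(s['ee_pos'])[:2]-O); a=np.degrees(np.arccos((.094-p[0])/.207)); print(a,s['ft_force'],s['grip_force'])
if abs(a-60)<2.5 and abs(j[0])<.006 and abs(j[1]+.156)<.005: print(r.close_job())
E
```

```text
[-0.00064238 -0.15671056] 0.05369966849684715
59.597120233311465 [-3.08539258 -5.16249435  3.20450886] 25.000566244125366
the job is handed in; nothing more can be done
None
```

I handed the job in at about 12.7 s: the blank cap rests against the board's nearer side, within about 2 mm of level with the bush, and the gripper is holding the leaf at about 60°.

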